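Load coaxial filters into the V-saddle cradle and lock them down

ROBOT

A 6-joint arm with a two-finger parallel gripper is mounted at the origin on the work surface. World frame = base frame: x ahead of the robot, y to its left, z up, the work surface at z = 0. Lengths are in mm, angles in rad, forces in N, time in s.
With the tool pointing down it reaches from about 350 to 1000 mm from the base axis. Payload 7.1 kg.
Tool frame: the origin (TCP) lies on the centre line of the jaws, within the pads' length; the fingertips stand 11 mm ahead of it and the grasp point (between the pads) lies 8 mm behind it (r.tip_reach is the z of the fingertips in the tool frame, in mm); z points along the fingers, y is the line along which they close (so a half turn about z gives the same grasp; the last joint's range is limited). The gripper opens to 85 mm and grips with 20 to 120 N. Pads are 22 mm wide; open, the fingers measure 114 mm over their backs; the gripper's body (76 mm by 85 mm) begins 54 mm behind the grasp point. The pads swing forward as they close: fully open they stand 13 mm farther back than shut.
Start: joints at [-1.148, 0.423, 1.63, -0, 1.089, -0.019], TCP at [267.244, -564.965, 242.319] pointing down, gripper open.
Joint ranges: [-3, 3], [-0.9, 2.11], [0.09, 2.58], [-1.31, 4.45], [0.11, 2.69], [-2.54, 2.54]. Speed limits (rad/s): [2.39, 2.39, 3.01, 3.14, 3.14, 3.14].

INTERFACE

Orientations are given as [roll, pitch, yaw] about the fixed x, y, z axes, in that order (R = Rz(yaw) Ry(pitch) Rx(roll)).
In Python, from cell import sensors, vision, ticket, r gives the robot as it stands. The module is installed in compiled form; this text tells all that it offers.
- The arm moves only by the tool play_rows, never from a script. Its argument "steps" is a list of rows, each an object of numbers: "dx", "dy", "dz": the shift along the world's x, y, z in cm; "ax", "ay", "az": the turn, a rotation vector about the world's x, y, z in degrees; "fingers": the opening, from 0 (shut) to 1 (fully open). In form: [{"dx": .., "dy": .., "dz": .., "ax": .., "ay": .., "az": .., "fingers": ..}, ...]. A call has 1 to 12 rows; each row is the pose to reach, as a shift and turn from the pose commanded when the call began; what a row does not reach only later rows make up. A row lasts 1/8 s, in which the tool goes at most 62.5 mm and 10.7 degrees, less where a joint would pass 70% of its speed; a pose out of reach is approached as far as the arm can. A call with a gripper value outside its range is refused whole. The fingers move at their own pace and stop on an object; "force" is the grip in N (left out, the last holds). Time passes only in rows, so rows that repeat a pose let the fingers close. It gives the time, the measured TCP pose, the force, the opening and the grip force at its end, in the units of the state.
- sensors.state(): the state, without advancing time (a new reading comes with each control period).
- vision.snapshot(name): name is "scene" or "top" or "wrist"; returns the picture (480x640x3 uint8, red, green, blue); there is no depth.
- vision.camera_model(name): a dict with "K" (3x3 intrinsics, pixels), "k1" (the pictures are not rectified: a ray, as slopes to the right and down, at radius r is drawn at 1 + k1 r^2 times it, then the intrinsics apply), "cam_to_world" (4x4, takes a point from camera to world coordinates); the wrist camera has in their place "T_tool_cam" (4x4, takes a point from camera to tool coordinates, whose origin is the TCP and whose axes are the flange's). Camera axes: x right, y down, z forward; pixel columns grow to the right and rows downward; lengths in mm; the calibration is good to about 2 mm. A picture is of the moment at which its call begins: read the wrist's pose just before it. camera_model takes no time and is no camera call.
- ticket.sign_off(): hands the job in; it is judged then, once.
The state is a dict: "clock": time; "qpos": joint angles; "joint_vel": joint speeds; "joint_efforts": joint torques, N m; "tcp_pos": TCP position; "tool_rot": TCP orientation; "force": force on the tool from outside, world axes, zero at the start; "ft_torque": the same for the moment, N m; "grip_width": finger opening in mm; "grip_force": force on a finger pad.
Only numpy, scipy, OpenCV 4.12 (cv2) and the standard library are available. Lean on these libraries where they do the work, as an engineer would, in place of code of your own. Each camera call takes 0.05 s, during which the arm holds its last target. There are 200 camera calls.

TASK

Pack the coaxial filters for transport: turn the red turnbutton clear, swing the hold-down frame up until it stands upright, and lay every filter from the bench into a pair of V saddles of its own, any pair, so that it sits level in both notches with its brass nuts outside the saddles. When all of them are in, lower the frame fully and turn the turnbutton back square across its front bar to lock it; leave the other things on the bench where they are.

Things in the scene. Friction and masses are not known exactly. Their poses are not given: they have to be found in the camera images.
- cradle: Fixed cradle: dark base plate 230 (x) by 290 (y) by 15 mm on the bench with four pairs of white V saddles, 60 mm apart along y; each pair takes one filter along x. Origin on the bench under the middle of the pairs; x from handle end to hinge end (away from the robot), z up. Plate from x = -128 to +102 mm. Posts 58 mm high at x = +90 and -78, y = -128 and +128 mm.
- frame (a joint): Hinge of the aluminium hold-down frame; the handle end swings up. 0 = down over the saddles, 1.57 = upright (handle 284 mm up), stop 1.75. Stiff: stays at any angle; about 4 N at the handle moves it. Bars 12 mm thick, tops 70 mm up when down: sides at cradle y = +-128 mm, front bar (14 mm wide) at x = -78, hold-down bar (20 mm wide) at x = 0, 2 mm over seated filters.
- handle (a point): Middle of the frame's blue grip bar: round, 12 mm thick, 78 mm long along cradle y, in the plane of the frame, 220 mm from the hinge axis, 52 mm ahead of the front bar (middle to middle), on two arms at 35 mm either side. Frame down: 64 mm above the bench at cradle x = -130 mm; grip it from above, fingers fore and aft.
- frame_hinge (a point): Point of the cradle on the frame's hinge axis, midway along it: cradle x = +90 mm, y = 0, 64 mm above the bench. The axis runs along cradle y. Axes as the cradle's.
- turnbutton (a joint): Red turnbutton on a post (pivot at cradle x = -106, y = -85 mm, vertical axis, light friction, stays where left). 0 = arm along cradle +x, over the frame's front bar (2 mm above it), which it locks down; grows clockwise seen from above; clear of the frame from 1.2 rad; 1.57 = arm points to cradle -y; stop 1.6. The arm reaches 40 mm from the pivot, is 16 mm wide, 8 mm thick.
- wing (a point): Grip point of the turnbutton's upright red wing, on the pivot axis, 100 mm above the bench. Wing: 10 mm thick, 36 mm long along the arm, from 80 mm (top of the arm) to 106 mm above the bench. x axis along the arm.
- saddle1 (a point): Saddle pair 1 of 4 (cradle y = -90 mm): where the centre of a seated filter lies, 45 mm above the bench, midway between the pair's saddles. Saddles: 10 mm thick, middles 32 mm either side along cradle x (54 mm free between), 90 degree V notches, bottom 29 mm and top edges 49 mm above the bench, 40 mm wide at the top, 51 mm over all. Axes as the cradle's.
- saddle2 (a point): Saddle pair 2 of 4 (cradle y = -30 mm): where the centre of a seated filter lies, 45 mm above the bench, midway between the pair's saddles. Saddles: 10 mm thick, middles 32 mm either side along cradle x (54 mm free between), 90 degree V notches, bottom 29 mm and top edges 49 mm above the bench, 40 mm wide at the top, 51 mm over all. Axes as the cradle's.
- saddle3 (a point): Saddle pair 3 of 4 (cradle y = 30 mm): where the centre of a seated filter lies, 45 mm above the bench, midway between the pair's saddles. Saddles: 10 mm thick, middles 32 mm either side along cradle x (54 mm free between), 90 degree V notches, bottom 29 mm and top edges 49 mm above the bench, 40 mm wide at the top, 51 mm over all. Axes as the cradle's.
- saddle4 (a point): Saddle pair 4 of 4 (cradle y = 90 mm): where the centre of a seated filter lies, 45 mm above the bench, midway between the pair's saddles. Saddles: 10 mm thick, middles 32 mm either side along cradle x (54 mm free between), 90 degree V notches, bottom 29 mm and top edges 49 mm above the bench, 40 mm wide at the top, 51 mm over all. Axes as the cradle's.
- filter1: Coaxial filter (may be absent), 120 mm long, ~130 g: round steel barrel 22 mm thick, 88 mm long, blue band at its middle, and at each end a brass hex nut 26 mm across flats, 30 over corners, 16 mm long. Origin at its centre, x along it (symmetric). On the bench its centre is 13 mm up. Seated: barrel in both notches of a pair, a nut outside each saddle, 7 mm of play either way.
- filter2: Coaxial filter (may be absent), 120 mm long, ~130 g: round steel barrel 22 mm thick, 88 mm long, blue band at its middle, and at each end a brass hex nut 26 mm across flats, 30 over corners, 16 mm long. Origin at its centre, x along it (symmetric). On the bench its centre is 13 mm up. Seated: barrel in both notches of a pair, a nut outside each saddle, 7 mm of play either way.
- filter3: Coaxial filter (may be absent), 120 mm long, ~130 g: round steel barrel 22 mm thick, 88 mm long, blue band at its middle, and at each end a brass hex nut 26 mm across flats, 30 over corners, 16 mm long. Origin at its centre, x along it (symmetric). On the bench its centre is 13 mm up. Seated: barrel in both notches of a pair, a nut outside each saddle, 7 mm of play either way.
- filter4: Coaxial filter (may be absent), 120 mm long, ~130 g: round steel barrel 22 mm thick, 88 mm long, blue band at its middle, and at each end a brass hex nut 26 mm across flats, 30 over corners, 16 mm long. Origin at its centre, x along it (symmetric). On the bench its centre is 13 mm up. Seated: barrel in both notches of a pair, a nut outside each saddle, 7 mm of play either way.
- spool: Grey solder spool, 60 mm across, 42 mm high; bystander.
- sponge: Yellow sponge in a black tray, 75 x 55 x 26 mm; bystander.
- driver: Orange screwdriver lying on the bench; bystander.
- perfboard: Brown perforated board 90 x 60 x 5 mm; bystander.
- flux: Jar with red cap, 48 mm across, 50 mm high; bystander.
There are look-alikes about, which are no part of the job. What is shaped like the filter4 but purple or turquoise is not meant.

How it is judged:
By the outcome, as a careful person would: the job done as asked, in the order asked, and still so for the second after the job is handed in, with the robot touching nothing.
Of filter1, filter2, filter3, filter4 only 2 to 4 are there at a start; the rules pass over those that are not, and their reading is None.
At some moment in a run one of filter1, filter2, filter3, filter4 may be knocked a few centimetres aside while the robot is not near it.
Once in a run the grip may slacken for a moment while it holds something.
It also fails if it takes over 210 s, if anything falls off the work surface, if the arm or the gripper's body presses on something with over 40 N, if the wrist force passes 120 N, or if a joint passes its speed limit or range.

## Working session

There is one attempt and no reset: what is moved stays moved. The work goes in short steps, Python scripts to look and compute and a tool call to move; the robot and the scene stay as the last step left them, time stands still between calls to the robot, and variables do not carry over. Pictures are saved under pics/ and viewed, at most 14 in all, crops included, and the job is handed in when it is done.

Besides the shell and the picture viewer there is one more tool, called after "Emit:" by a JSON object that holds its "api" and its "payload", one argument or row to a line. play_rows: Moves the arm, as the interface text tells. Its arguments: {"type":"object","properties":{"steps":{"type":"array"},"force":{"type":"number"}},"required":["steps"]}

```bash
mkdir -p pics; cat > h.py <<'E'
import numpy as np, cv2
from scipy.spatial.transform import Rotation as R
from cell import sensors, vision, ticket, r
def snap(n,f,crop=None,s=1):
    st=sensors.state(); im=vision.snapshot(n); cv2.imwrite('pics/raw_'+f+'.png',im[:,:,::-1])
    if crop: x0,y0,x1,y1=crop; im=im[y0:y1,x0:x1]
    if s!=1: im=cv2.resize(im,None,fx=s,fy=s,interpolation=cv2.INTER_CUBIC)
    cv2.imwrite('pics/'+f+'.png',im[:,:,::-1]); return st
def ctw(n,st=None):
    m=vision.camera_model(n)
    if n!='wrist': return m,np.array(m['cam_to_world'])
    T=np.eye(4);T[:3,:3]=R.from_euler('xyz',st['tool_rot']).as_matrix();T[:3,3]=st['tcp_pos']
    return m,T@np.array(m['T_tool_cam'])
def ray(n,px,st=None):
    m,T=ctw(n,st);K=np.array(m['K']);k=m['k1']
    d=np.array([(px[0]-K[0,2])/K[0,0],(px[1]-K[1,2])/K[1,1]]);u=d.copy()
    for _ in range(20): u=d/(1+k*(u@u))
    v=T[:3,:3]@np.array([u[0],u[1],1]); return T[:3,3],v/np.linalg.norm(v)
def onz(n,px,z,st=None):
    o,v=ray(n,px,st); return o+v*(z-o[2])/v[2]
def tri(rs):
    A=0;b=0
    for o,v in rs: P=np.eye(3)-np.outer(v,v);A=A+P;b=b+P@o
    p=np.linalg.solve(A,b); return p,[np.linalg.norm((np.eye(3)-np.outer(v,v))@(p-o)) for o,v in rs]
def proj(n,P,st=None):
    m,T=ctw(n,st);p=np.linalg.inv(T)@np.append(P,1);u=p[:2]/p[2];u=u*(1+m['k1']*(u@u));K=np.array(m['K'])
    return np.array([K[0,0]*u[0]+K[0,2],K[1,1]*u[1]+K[1,2]])
E
python3 - <<'E'
from h import *
print(sensors.state()); snap('scene','s0');snap('top','t0')
for n in('scene','top','wrist'):print(vision.camera_model(n))
print(r.tip_reach)
E
```

```text
{'clock': 0.0, 'qpos': array([-1.14800511e+00,  4.23873514e-01,  1.63072446e+00,  1.92759956e-05,
        1.08863397e+00, -1.90135115e-02]), 'joint_vel': array([ 0.00053764, -0.00082829,  0.00018679,  0.00116633,  0.00106791,
       -0.00010942]), 'joint_efforts': array([-8.48677191e-04, -5.57377517e+01, -2.81743956e+01, -2.82332730e-04,
        7.16126451e-03, -8.47187579e-06]), 'tcp_pos': array([ 267.02187789, -564.46669363,  241.51176023]), 'tool_rot': array([-3.13995399e+00, -4.82273914e-05,  4.41795734e-01]), 'force': array([ 0.12283905,  0.20976518, -0.31907765]), 'ft_torque': array([ 0.06302564,  0.01202673, -0.05876246]), 'grip_force': 0.0, 'grip_width': 85.39336265506275}
{'K': array([[535.76837055,   0.        , 322.92279771],
       [  0.        , 535.76837055, 228.06568106],
       [  0.        ,   0.        ,   1.        ]]), 'k1': -0.10456436417229735, 'cam_to_world': array([[ 8.18738409e-01,  3.86873922e-01, -4.24259338e-01,
         1.11288032e+03],
       [ 5.74158447e-01, -5.47692977e-01,  6.08583996e-01,
        -8.59954161e+02],
       [ 3.08141720e-03, -7.4186317
[... 532 characters left out ...]
02, -1.06406994e-01, -9.93987694e-01,
         1.10635107e+03],
       [ 0.00000000e+00,  0.00000000e+00,  0.00000000e+00,
         1.00000000e+00]])}
{'K': array([[425.70192592,   0.        , 325.12217316],
       [  0.        , 425.70192592, 238.41918011],
       [  0.        ,   0.        ,   1.        ]]), 'k1': -0.04968314379146886, 'T_tool_cam': array([[ 6.64340224e-04, -9.61991631e-01, -2.73078123e-01,
         6.86788827e+01],
       [ 9.99999701e-01,  7.47273666e-04, -1.99690062e-04,
         9.24752544e-01],
       [ 3.96164259e-04, -2.73077909e-01,  9.61991839e-01,
        -1.32047907e+02],
       [ 0.00000000e+00,  0.00000000e+00,  0.00000000e+00,
         1.00000000e+00]])}
11.0
```

View pics/t0.png

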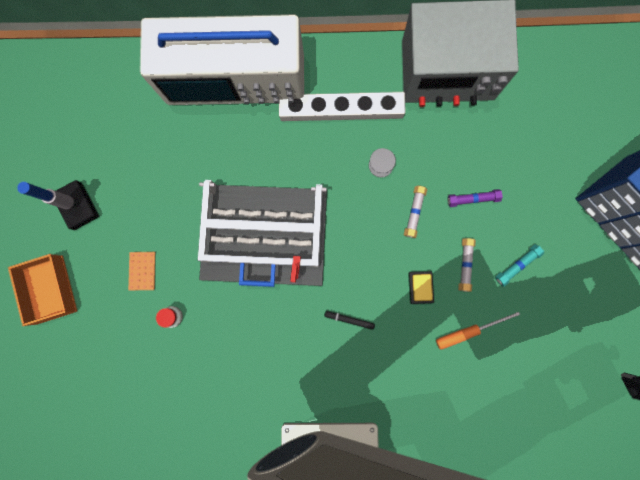

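View pics/s0.png

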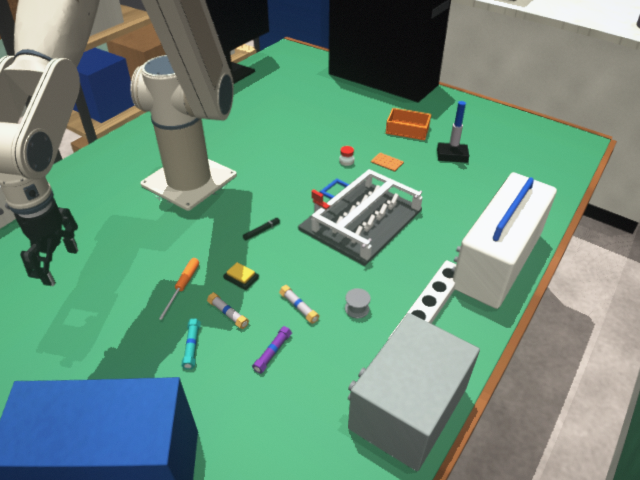

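Top view: filters (steel, brass nuts, blue band) are at (415,212) and (467,264). The look-alikes are purple at (475,198) and turquoise at (520,265), and the pen at (350,320) and driver are not wanted. The cradle is at about (262,235), with the red turnbutton at (296,268) and the blue handle at (257,280). Next I'll check close crops.

```bash
python3 - <<'E'
import cv2,numpy as np
a=cv2.imread('pics/raw_t0.png');b=cv2.imread('pics/raw_s0.png')
def g(im,x,y,w,h,s):
    c=cv2.resize(im[y:y+h,x:x+w],None,fx=s,fy=s,interpolation=cv2.INTER_CUBIC)
    for i in range((x+9)//10*10,x+w,10): cv2.putText(c,str(i),((i-x)*s,8),0,.3,(255,255,255),1);cv2.line(c,((i-x)*s,10),((i-x)*s,14),(255,255,255),1)
    for i in range((y+9)//10*10,y+h,10): cv2.putText(c,str(i),(0,(i-y)*s),0,.3,(255,255,255),1);cv2.line(c,(20,(i-y)*s),(26,(i-y)*s),(255,255,255),1)
    return c
c=np.vstack([np.hstack([g(a,195,175,135,120,3),g(a,385,180,130,120,3)]),])
d=np.hstack([g(b,295,160,135,110,3),g(b,200,265,130,75,3)[:225]]) if 0 else None
e=g(b,295,160,135,80,3); e2=g(b,200,270,130,80,3)
out=np.vstack([c,np.hstack([e,e2])]);print(out.shape);cv2.imwrite('pics/c1.png',out)
E
```

```text
(600, 795, 3)
```

View pics/c1.png

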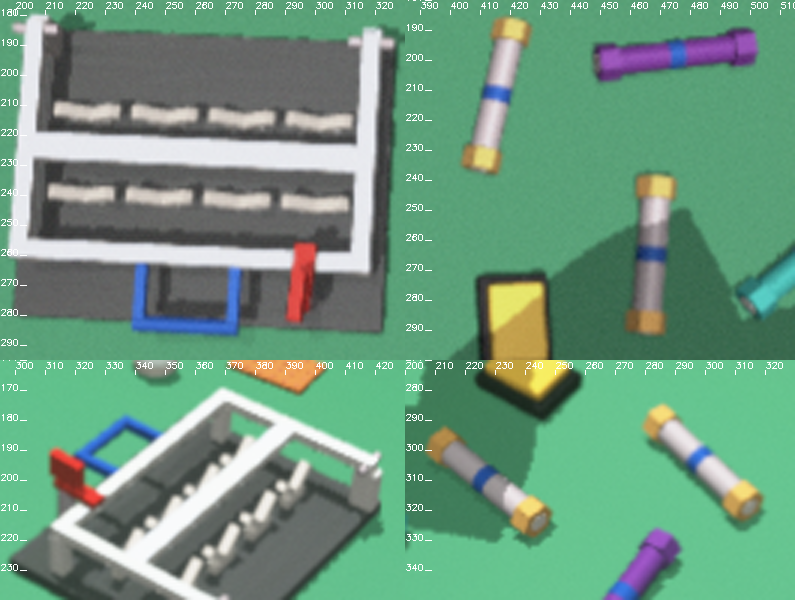

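The close crop confirms two true filters: A, band at top (415,212) and scene (298,303); B, band at top (467,264) and scene (227,309). The purple and turquoise ones are excluded. The turnbutton arm points over the front bar.

```bash
cat > m.py <<'E'
from h import *
from scipy.optimize import least_squares
obs=[('top',(-128,145,15),(199.5,280.5)),('top',(-128,-145,15),(322.3,285.3)),('top',(-85,134,70),(198,260)),('top',(-85,-134,70),(318,265.7)),
('top',(-136,39,64),(239.5,285.5)),('top',(-136,-39,64),(274.3,287)),
('scene',(-85,-134,70),(311.5,215)),('scene',(-85,134,70),(369,170)),('scene',(-128,-145,15),(297.7,226))]
def w(p,c): 
    a=p[2];return np.array([p[0]+np.cos(a)*c[0]-np.sin(a)*c[1],p[1]+np.sin(a)*c[0]+np.cos(a)*c[1],c[2]+(p[3] if len(p)>3 else 0)])
f=lambda p:np.concatenate([proj(n,w(p,c))-q for n,c,q in obs])
s=least_squares(f,[430,100,0,0],loss='soft_l1',x_scale=[100,100,.1,10]);print(s.x);print(f(s.x).reshape(-1,2).round(1))
p=s.x
for k,c in dict(handle=(-130,0,64),wing=(-106,-85,100),s1=(0,-90,45),s4=(0,90,45),s2=(0,-30,45),s3=(0,30,45)).items():print(k,w(p,c).round(1))
for nm,t,sc in(('A',(415,211.7),(297.7,303)),('B',(467,264.3),(227,309.3))):
    print(nm,tri([ray('top',t),ray('scene',sc)]),onz('top',t,20),onz('scene',sc,20))
for e in((420.7,186.7),(410.3,234.3),(468.3,239),(465.3,290)):print(onz('top',e,13).round(1))
print('arm end',[onz('top',(u,v),84).round(1) for u,v in((295+106/3,175+82),)])
E
python3 m.py
```

```text
[ 5.57604765e+02  1.47680316e+02 -5.92098246e-02 -1.74206324e+00]
[[-0.3 -0.3]
 [ 0.3  0.7]
 [ 0.4  0.4]
 [-0.1  0.2]
 [ 0.2 -0.2]
 [ 0.1 -0.1]
 [ 0.7  0.3]
 [ 0.  -0.5]
 [ 0.2 -0. ]]
handle [427.8 155.4  62.3]
wing [446.8  69.1  98.3]
s1 [552.3  57.8  43.3]
s4 [562.9 237.5  43.3]
s2 [555.8 117.7  43.3]
s3 [559.4 177.6  43.3]
A (array([ 590.76824359, -210.89626376,   15.16047062]), [np.float64(2.658769866561622), np.float64(2.658769866561679)]) [ 591.9482314  -208.33375318   20.        ] [ 591.3259352  -215.80800974   20.        ]
B (array([ 465.91254973, -325.53333231,   16.71794909]), [np.float64(1.8492757099519999), np.float64(1.849275709951953)]) [ 467.07480105 -323.33368302   20.        ] [ 466.51241388 -328.36623828   20.        ]
[ 653.  -224.9   13. ]
[ 539.6 -196.9   13. ]
[ 526.5 -330.9   13. ]
[ 408.2 -318.7   13. ]
arm end [array([483. ,  -9.1,  84. ])]
```

Emit:
{"api": "play_rows", "payload": {
  "steps": [
    {"dx": 18.0, "dy": 63.4, "dz": -3.0, "az": 100},
    {"dx": 18.0, "dy": 63.4, "dz": -3.0, "az": 100},
    {"dx": 18.0, "dy": 63.4, "dz": -3.0, "az": 100},
    {"dx": 18.0, "dy": 63.4, "dz": -3.0, "az": 100},
    {"dx": 18.0, "dy": 63.4, "dz": -3.0, "az": 100},
    {"dx": 18.0, "dy": 63.4, "dz": -3.0, "az": 100},
    {"dx": 18.0, "dy": 63.4, "dz": -3.0, "az": 100},
    {"dx": 18.0, "dy": 63.4, "dz": -3.0, "az": 100},
    {"dx": 18.0, "dy": 63.4, "dz": -3.0, "az": 100},
    {"dx": 18.0, "dy": 63.4, "dz": -3.0, "az": 100},
    {"dx": 18.0, "dy": 63.4, "dz": -3.0, "az": 100},
    {"dx": 18.0, "dy": 63.4, "dz": -3.0, "az": 100}
  ]
}}

```text
invalid input
```

Emit:
{"api": "play_rows", "payload": {
  "steps": [
    {"az": 51.3},
    {"az": 51.3},
    {"az": 51.3},
    {"az": 51.3},
    {"az": 51.3},
    {"az": 51.3},
    {"az": 51.3}
  ]
}}

```text
invalid input
```

```bash
python3 - <<'E'
from h import *
st=snap('wrist','w1');print(st['tcp_pos'],st['tool_rot'],st['qpos'],st['clock'],st['force'])
np.save('w1.npy',np.r_[st['tcp_pos'],st['tool_rot']])
E
```

```text
[ 267.04004738 -564.53483319  241.63497745] [-3.14022327e+00 -9.56358572e-06  4.41793236e-01] [-1.14800777e+00  4.23726424e-01  1.63064452e+00 -1.85798515e-05
  1.08859103e+00 -1.89960626e-02] 0.1 [ 0.04152613 -0.29409186  0.93211662]
```

View pics/w1.png

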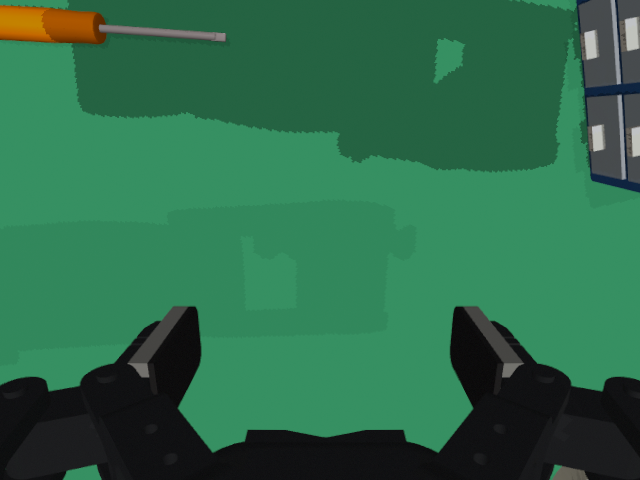

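The moves were refused, so this wrist view only shows the start place (driver at (100,28)). I'll retry with every key given.

Emit:
{"api": "play_rows", "payload": {
  "steps": [
    {"dx": 18.0, "dy": 63.4, "dz": -3.0, "ax": 0, "ay": 0, "az": 100, "fingers": 1},
    {"dx": 18.0, "dy": 63.4, "dz": -3.0, "ax": 0, "ay": 0, "az": 100, "fingers": 1},
    {"dx": 18.0, "dy": 63.4, "dz": -3.0, "ax": 0, "ay": 0, "az": 100, "fingers": 1},
    {"dx": 18.0, "dy": 63.4, "dz": -3.0, "ax": 0, "ay": 0, "az": 100, "fingers": 1},
    {"dx": 18.0, "dy": 63.4, "dz": -3.0, "ax": 0, "ay": 0, "az": 100, "fingers": 1},
    {"dx": 18.0, "dy": 63.4, "dz": -3.0, "ax": 0, "ay": 0, "az": 100, "fingers": 1},
    {"dx": 18.0, "dy": 63.4, "dz": -3.0, "ax": 0, "ay": 0, "az": 100, "fingers": 1},
    {"dx": 18.0, "dy": 63.4, "dz": -3.0, "ax": 0, "ay": 0, "az": 100, "fingers": 1},
    {"dx": 18.0, "dy": 63.4, "dz": -3.0, "ax": 0, "ay": 0, "az": 100, "fingers": 1},
    {"dx": 18.0, "dy": 63.4, "dz": -3.0, "ax": 0, "ay": 0, "az": 100, "fingers": 1},
    {"dx": 18.0, "dy": 63.4, "dz": -3.0, "ax": 0, "ay": 0, "az": 100, "fingers": 1},
    {"dx": 18.0, "dy": 63.4, "dz": -3.0, "ax": 0, "ay": 0, "az": 100, "fingers": 1}
  ],
  "force": 40
}}

```text
clock: 1.65
tcp_pos: [447.6, 71.0, 212.1]
tool_rot: [3.142, -0.0, 2.191]
force: [-0.1, -0.4, -0.4]
grip_width: 85.2
grip_force: 0.0
```

Emit:
{"api": "play_rows", "payload": {
  "steps": [
    {"dx": 0, "dy": 0, "dz": 0, "ax": 0, "ay": 0, "az": 51.3, "fingers": 1},
    {"dx": 0, "dy": 0, "dz": 0, "ax": 0, "ay": 0, "az": 51.3, "fingers": 1},
    {"dx": 0, "dy": 0, "dz": 0, "ax": 0, "ay": 0, "az": 51.3, "fingers": 1},
    {"dx": 0, "dy": 0, "dz": 0, "ax": 0, "ay": 0, "az": 51.3, "fingers": 1},
    {"dx": 0, "dy": 0, "dz": 0, "ax": 0, "ay": 0, "az": 51.3, "fingers": 1},
    {"dx": 0, "dy": 0, "dz": 0, "ax": 0, "ay": 0, "az": 51.3, "fingers": 1},
    {"dx": 0, "dy": 0, "dz": 0, "ax": 0, "ay": 0, "az": 51.3, "fingers": 1}
  ]
}}

```text
clock: 2.52
tcp_pos: [447.0, 68.5, 212.3]
tool_rot: [-3.141, -0.0, 3.079]
force: [-0.6, -0.5, 0.6]
grip_width: 85.5
grip_force: 0.0
```

```bash
python3 - <<'E'
from h import *
st=snap('wrist','w2');print(st['tcp_pos'],st['tool_rot'],st['qpos'],st['clock'],st['force'])
np.save('w2.npy',np.r_[st['tcp_pos'],st['tool_rot']])
E
```

```text
[447.04973724  68.46614374 212.29640361] [-3.14147210e+00 -1.81704153e-04  3.07891062e+00] [ 1.25709164e-01  2.12525554e-01  2.02427977e+00 -1.07309354e-04
  9.04988403e-01 -1.38233884e+00] 2.525 [-0.6404184  -0.52445842  0.64747046]
```

View pics/w2.png

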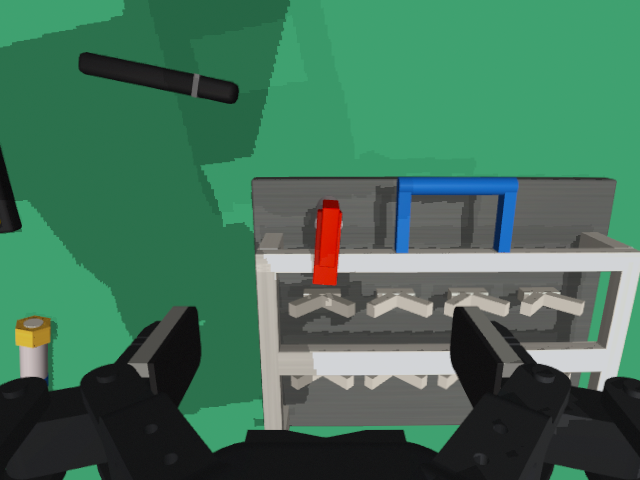

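The wrist view shows the wing/arm at (329,203)–(325,284), the handle at (397–518,185) and the plate front corners at (253,178) and (615,180). I'll refit the cradle pose with these.

```bash
cat > m2.py <<'E'
from m import *
q=np.load('w2.npy');st=dict(tcp_pos=q[:3],tool_rot=q[3:])
ow=[((-128,-145,15),(253,178)),((-128,145,15),(615,180)),((-85,-134,70),(257,253)),((-130,-39,70),(397.5,181.5)),((-130,39,70),(517.5,181.5)),((-66,-93,80),(314,284.5)),((-66,-77,80),(337,285))]
print('--- resid of old'); 
g=lambda p:np.concatenate([proj('wrist',w(p,c),st)-q for c,q in ow])
print(g(p).reshape(-1,2).round(1))
s2=least_squares(g,p,loss='soft_l1',x_scale=[100,100,.1,10]);print('wrist only',s2.x,g(s2.x).reshape(-1,2).round(1))
s3=least_squares(lambda p:np.r_[g(p)*.5,f(p)],p,loss='soft_l1',x_scale=[100,100,.1,10]);print('both',s3.x)
p=s3.x; p[3]=0
for k,c in dict(handle=(-130,0,64),wing=(-106,-85,100),s1=(0,-90,45),s4=(0,90,45),s2=(0,-30,45),s3=(0,30,45)).items():print(k,w(p,c).round(1))
E
python3 m2.py | sed -n '/---/,$p'
```

```text
--- resid of old
[[-2.8  2.8]
 [ 0.1  1. ]
 [-1.3  2. ]
 [ 0.2  7.7]
 [-2.2  7.8]
 [ 1.7  1.9]
 [ 2.5  1.4]]
wrist only [ 5.55768968e+02  1.47361563e+02 -6.14655795e-02 -1.04995079e+00] [[-3.3  0.1]
 [ 0.8 -0.7]
 [-1.9 -0.6]
 [ 0.3  5. ]
 [-1.6  5.3]
 [ 1.3 -0.5]
 [ 2.2 -1. ]]
both [ 5.56519935e+02  1.47709523e+02 -6.17508133e-02 -2.54398349e+00]
handle [426.8 155.7  64. ]
wing [445.5  69.4 100. ]
s1 [551.   57.9  45. ]
s4 [562.1 237.5  45. ]
s2 [554.7 117.8  45. ]
s3 [558.4 177.7  45. ]
```

Emit:
{"api": "play_rows", "payload": {
  "steps": [
    {"dx": -0.2, "dy": 0, "dz": -6, "ax": 0, "ay": 0, "az": 0, "fingers": 1},
    {"dx": -0.2, "dy": 0, "dz": -11.7, "ax": 0, "ay": 0, "az": 0, "fingers": 1},
    {"dx": -0.2, "dy": 0, "dz": -11.7, "ax": 0, "ay": 0, "az": 0, "fingers": 1},
    {"dx": -0.2, "dy": 0, "dz": -11.7, "ax": 0, "ay": 0, "az": 0, "fingers": 0},
    {"dx": -0.2, "dy": 0, "dz": -11.7, "ax": 0, "ay": 0, "az": 0, "fingers": 0},
    {"dx": -0.2, "dy": 0, "dz": -11.7, "ax": 0, "ay": 0, "az": 0, "fingers": 0},
    {"dx": -0.2, "dy": 0, "dz": -11.7, "ax": 0, "ay": 0, "az": 0, "fingers": 0},
    {"dx": -0.2, "dy": 0, "dz": -11.7, "ax": 0, "ay": 0, "az": 0, "fingers": 0},
    {"dx": -0.2, "dy": 0, "dz": -11.7, "ax": 0, "ay": 0, "az": 0, "fingers": 0}
  ],
  "force": 30
}}

```text
clock: 3.7
tcp_pos: [445.9, 70.2, 96.6]
tool_rot: [3.14, 0.002, 3.081]
force: [-2.8, 10.3, 10.8]
grip_width: 9.3
grip_force: 34.3
```

Emit:
{"api": "play_rows", "payload": {
  "steps": [
    {"dx": 0, "dy": 0.1, "dz": 0.1, "ax": 0, "ay": 0, "az": -86, "fingers": 0},
    {"dx": 0, "dy": 0.1, "dz": 0.1, "ax": 0, "ay": 0, "az": -86, "fingers": 0},
    {"dx": 0, "dy": 0.1, "dz": 0.1, "ax": 0, "ay": 0, "az": -86, "fingers": 0},
    {"dx": 0, "dy": 0.1, "dz": 0.1, "ax": 0, "ay": 0, "az": -86, "fingers": 0},
    {"dx": 0, "dy": 0.1, "dz": 0.1, "ax": 0, "ay": 0, "az": -86, "fingers": 0},
    {"dx": 0, "dy": 0.1, "dz": 0.1, "ax": 0, "ay": 0, "az": -86, "fingers": 0},
    {"dx": 0, "dy": 0.1, "dz": 0.1, "ax": 0, "ay": 0, "az": -86, "fingers": 0},
    {"dx": 0, "dy": 0.1, "dz": 0.1, "ax": 0, "ay": 0, "az": -86, "fingers": 0},
    {"dx": 0, "dy": 0.1, "dz": 0.1, "ax": 0, "ay": 0, "az": -86, "fingers": 0},
    {"dx": 0, "dy": 0.1, "dz": 0.1, "ax": 0, "ay": 0, "az": -86, "fingers": 0}
  ]
}}

```text
clock: 4.95
tcp_pos: [445.1, 69.9, 96.6]
tool_rot: [-3.141, 0.0, 1.585]
force: [-1.6, -1.1, 6.8]
grip_width: 9.2
grip_force: 33.9
```

Emit:
{"api": "play_rows", "payload": {
  "steps": [
    {"dx": 0, "dy": 0, "dz": 0, "ax": 0, "ay": 0, "az": 0, "fingers": 0.5},
    {"dx": 0, "dy": 0, "dz": 0, "ax": 0, "ay": 0, "az": 0, "fingers": 0.5},
    {"dx": 0, "dy": 0, "dz": 5, "ax": 0, "ay": 0, "az": 0, "fingers": 0.4},
    {"dx": -1.8, "dy": 5, "dz": 5, "ax": 0, "ay": 0, "az": -4, "fingers": 0.4},
    {"dx": -1.8, "dy": 8.6, "dz": 5, "ax": 0, "ay": 0, "az": -4, "fingers": 0.4},
    {"dx": -1.8, "dy": 8.6, "dz": 5, "ax": 0, "ay": 0, "az": -4, "fingers": 0.4},
    {"dx": -1.8, "dy": 8.6, "dz": 1, "ax": 0, "ay": 0, "az": -4, "fingers": 0.4},
    {"dx": -1.8, "dy": 8.6, "dz": -2, "ax": 0, "ay": 0, "az": -4, "fingers": 0.4},
    {"dx": -1.8, "dy": 8.6, "dz": -4, "ax": 0, "ay": 0, "az": -4, "fingers": 0.4},
    {"dx": -1.8, "dy": 8.6, "dz": -4, "ax": 0, "ay": 0, "az": -4, "fingers": 0.4}
  ]
}}

```text
clock: 6.2
tcp_pos: [426.2, 155.1, 55.0]
tool_rot: [-3.138, 0.001, 1.512]
force: [0.4, -0.2, 0.6]
grip_width: 34.2
grip_force: 0.0
```

```bash
python3 - <<'E'
from h import *
import cv2
st=snap('scene','s1',(280,130,440,270),4);st=snap('wrist','w3');print(st['tcp_pos'],st['force'],st['grip_width'])
a=cv2.imread('pics/s1.png');b=cv2.imread('pics/w3.png');b=b[100:480];b=cv2.resize(b,(400,238));a=cv2.resize(a,(400,350))
cv2.imwrite('pics/j1.png',np.vstack([a,b]))
E
```

```text
[426.89759478 155.42539281  55.94167109] [ 0.08894205  0.69787587 -0.49377327] 34.20659953029962
```

View pics/j1.png

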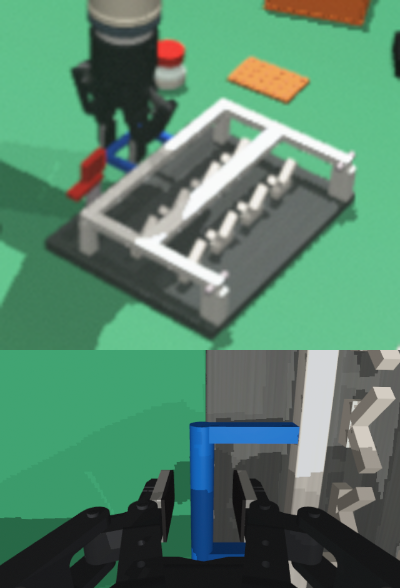

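The turnbutton is clear and the fingers straddle the handle (wrist view, blue bar between the pads). I'll grip it and lift along the arc.

Emit:
{"api": "play_rows", "payload": {
  "steps": [
    {"dx": 0, "dy": 0, "dz": 0, "ax": 0, "ay": 0, "az": 0, "fingers": 0},
    {"dx": 0, "dy": 0, "dz": 0, "ax": 0, "ay": 0, "az": 0, "fingers": 0},
    {"dx": 0, "dy": 0, "dz": 0, "ax": 0, "ay": 0, "az": 0, "fingers": 0},
    {"dx": 0, "dy": 0, "dz": 0, "ax": 0, "ay": 0, "az": 0, "fingers": 0}
  ],
  "force": 60
}}

```text
clock: 6.8
tcp_pos: [426.3, 156.1, 57.2]
tool_rot: [-3.14, 0.0, 1.512]
force: [-5.3, 2.0, 6.7]
grip_width: 9.9
grip_force: 58.5
```

Emit:
{"api": "play_rows", "payload": {
  "steps": [
    {"dx": 0.2, "dy": 0, "dz": 2.85, "ax": 0, "ay": 0, "az": 0, "fingers": 0},
    {"dx": 0.74, "dy": -0.05, "dz": 5.66, "ax": 0, "ay": 0, "az": 0, "fingers": 0},
    {"dx": 1.65, "dy": -0.1, "dz": 8.36, "ax": 0, "ay": 0, "az": 0, "fingers": 0},
    {"dx": 2.9, "dy": -0.18, "dz": 10.93, "ax": 0, "ay": 0, "az": 0, "fingers": 0},
    {"dx": 4.48, "dy": -0.27, "dz": 13.31, "ax": 0, "ay": 0, "az": 0, "fingers": 0},
    {"dx": 6.35, "dy": -0.39, "dz": 15.47, "ax": 0, "ay": 0, "az": 0, "fingers": 0},
    {"dx": 8.48, "dy": -0.52, "dz": 17.37, "ax": 0, "ay": 0, "az": 0, "fingers": 0},
    {"dx": 10.84, "dy": -0.66, "dz": 18.97, "ax": 0, "ay": 0, "az": 0, "fingers": 0},
    {"dx": 13.38, "dy": -0.82, "dz": 20.26, "ax": 0, "ay": 0, "az": 0, "fingers": 0},
    {"dx": 16.09, "dy": -0.98, "dz": 21.2, "ax": 0, "ay": 0, "az": 0, "fingers": 0},
    {"dx": 18.87, "dy": -1.15, "dz": 21.78, "ax": 0, "ay": 0, "az": 0, "fingers": 0},
    {"dx": 22.15, "dy": -1.35, "dz": 22.0, "ax": 0, "ay": 0, "az": 0, "fingers": 0}
  ]
}}

```text
clock: 8.3
tcp_pos: [648.8, 142.6, 278.7]
tool_rot: [3.141, -0.001, 1.512]
force: [-3.9, 1.8, 0.1]
grip_width: 9.8
grip_force: 62.1
```

Emit:
{"api": "play_rows", "payload": {
  "steps": [
    {"dx": 0, "dy": 0, "dz": 0, "ax": 0, "ay": 0, "az": 0, "fingers": 0.5},
    {"dx": 0, "dy": 0, "dz": 0, "ax": 0, "ay": 0, "az": 0, "fingers": 0.5},
    {"dx": 0, "dy": 0, "dz": 2, "ax": 0, "ay": 0, "az": 0, "fingers": 0.5},
    {"dx": 0, "dy": 0, "dz": 6, "ax": 0, "ay": 0, "az": 0, "fingers": 0.5},
    {"dx": -1, "dy": -6, "dz": 6, "ax": 0, "ay": 0, "az": 0, "fingers": 0.6},
    {"dx": -2, "dy": -12, "dz": 6, "ax": 0, "ay": 0, "az": 10, "fingers": 0.6},
    {"dx": -3, "dy": -18, "dz": 6, "ax": 0, "ay": 0, "az": 20, "fingers": 0.6},
    {"dx": -4, "dy": -24, "dz": 5, "ax": 0, "ay": 0, "az": 30, "fingers": 0.6},
    {"dx": -5, "dy": -29, "dz": 1, "ax": 0, "ay": 0, "az": 40, "fingers": 0.6},
    {"dx": -5.7, "dy": -33, "dz": -4, "ax": 0, "ay": 0, "az": 50, "fingers": 0.6},
    {"dx": -5.7, "dy": -35.4, "dz": -9, "ax": 0, "ay": 0, "az": 60, "fingers": 0.6},
    {"dx": -5.7, "dy": -35.4, "dz": -14, "ax": 0, "ay": 0, "az": 70, "fingers": 0.6}
  ]
}}

```text
clock: 9.8
tcp_pos: [591.7, -213.5, 136.5]
tool_rot: [-3.141, 0.002, 2.737]
force: [0.4, 1.1, -0.6]
grip_width: 50.9
grip_force: 0.0
```

Emit:
{"api": "play_rows", "payload": {
  "steps": [
    {"dx": 0, "dy": 0, "dz": -1, "ax": 0, "ay": 0, "az": 9.5, "fingers": 0.6},
    {"dx": 0, "dy": 0, "dz": -1, "ax": 0, "ay": 0, "az": 9.5, "fingers": 0.6},
    {"dx": 0, "dy": 0, "dz": -1, "ax": 0, "ay": 0, "az": 9.5, "fingers": 0.6}
  ]
}}

```text
clock: 10.18
tcp_pos: [592.7, -211.6, 128.1]
tool_rot: [-3.141, 0.003, 2.896]
force: [0.5, -0.2, -0.1]
grip_width: 51.3
grip_force: 0.0
```

```bash
python3 - <<'E'
from h import *
st=snap('wrist','w4');print(st['tcp_pos'],st['tool_rot'],st['clock'])
np.save('w4.npy',np.r_[st['tcp_pos'],st['tool_rot']])
snap('scene','s2')
a=cv2.imread('pics/raw_s2.png')[110:350,180:440];b=cv2.imread('pics/w4.png')
cv2.imwrite('pics/j2.png',np.hstack([cv2.resize(b,(480,360)),cv2.resize(a,(320,295)) if 0 else cv2.copyMakeBorder(cv2.resize(a,(320,295)),0,65,0,0,0)]))
E
```

```text
[ 592.67409014 -211.56338675  128.12751003] [-3.14129154e+00  2.53563475e-03  2.89637277e+00] 10.175
```

View pics/j2.png

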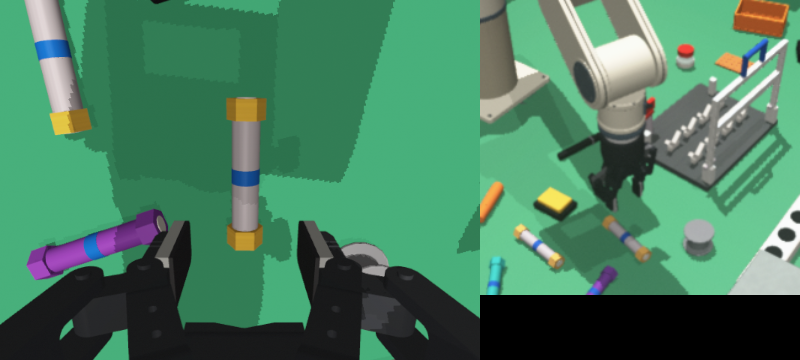

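Left: the wrist view shows A with its band at (327,237), ends at (328,131) and (327,332), and purple lower left. Right: the frame stands upright.

```bash
python3 - <<'E'
from h import *
q=np.load('w4.npy');st=dict(tcp_pos=q[:3],tool_rot=q[3:])
c=(326.7,237.3)
print(onz('wrist',c,24,st), tri([ray('wrist',c,st),ray('top',(415,211.7))]),tri([ray('wrist',c,st),ray('scene',(297.7,303))]))
a=onz('wrist',(328,140),24,st);b=onz('wrist',(326.7,318),24,st);print(a,b,np.arctan2(*(a-b)[[1,0]]))
E
```

```text
[ 590.221083   -211.02650734   24.        ] (array([ 595.62855622, -211.94440251,    2.31903356]), [np.float64(0.7347965866807971), np.float64(0.7347965866808719)]) (array([ 590.89934703, -212.68213189,   17.3250077 ]), [np.float64(1.6723144566515256), np.float64(1.67231445665155)])
[ 537.17146631 -197.11674216   24.        ] [ 639.91247483 -223.37147399   24.        ] 2.891404016938052
```

Emit:
{"api": "play_rows", "payload": {
  "steps": [
    {"dx": -0.1, "dy": 0, "dz": -6, "ax": 0, "ay": 0, "az": 0, "fingers": 0.6},
    {"dx": -0.1, "dy": 0, "dz": -9.5, "ax": 0, "ay": 0, "az": 0, "fingers": 0.6},
    {"dx": -0.1, "dy": 0, "dz": -11.2, "ax": 0, "ay": 0, "az": 0, "fingers": 0.6},
    {"dx": -0.1, "dy": 0, "dz": -11.2, "ax": 0, "ay": 0, "az": 0, "fingers": 0.6},
    {"dx": -0.1, "dy": 0, "dz": -11.2, "ax": 0, "ay": 0, "az": 0, "fingers": 0},
    {"dx": -0.1, "dy": 0, "dz": -11.2, "ax": 0, "ay": 0, "az": 0, "fingers": 0},
    {"dx": -0.1, "dy": 0, "dz": -11.2, "ax": 0, "ay": 0, "az": 0, "fingers": 0},
    {"dx": -0.1, "dy": 0, "dz": -11.2, "ax": 0, "ay": 0, "az": 0, "fingers": 0},
    {"dx": -0.1, "dy": 0, "dz": -11.2, "ax": 0, "ay": 0, "az": 0, "fingers": 0}
  ],
  "force": 70
}}

```text
clock: 11.4
tcp_pos: [592.0, -211.9, 16.4]
tool_rot: [-3.141, 0.003, 2.899]
force: [-1.3, 0.5, 5.7]
grip_width: 19.2
grip_force: 68.3
```

Emit:
{"api": "play_rows", "payload": {
  "steps": [
    {"dx": 0, "dy": 0, "dz": 3, "ax": 0, "ay": 0, "az": 0, "fingers": 0},
    {"dx": 0, "dy": 0, "dz": 7, "ax": 0, "ay": 0, "az": 0, "fingers": 0},
    {"dx": -0.3, "dy": 3, "dz": 11, "ax": 0, "ay": 0, "az": 1, "fingers": 0},
    {"dx": -0.8, "dy": 7, "dz": 14, "ax": 0, "ay": 0, "az": 3, "fingers": 0},
    {"dx": -1.4, "dy": 12, "dz": 14, "ax": 0, "ay": 0, "az": 5, "fingers": 0},
    {"dx": -2, "dy": 17, "dz": 14, "ax": 0, "ay": 0, "az": 7, "fingers": 0},
    {"dx": -2.6, "dy": 22, "dz": 14, "ax": 0, "ay": 0, "az": 9, "fingers": 0},
    {"dx": -3.1, "dy": 27, "dz": 14, "ax": 0, "ay": 0, "az": 10.4, "fingers": 0},
    {"dx": -3.6, "dy": 31, "dz": 12, "ax": 0, "ay": 0, "az": 10.4, "fingers": 0},
    {"dx": -3.6, "dy": 32.9, "dz": 10, "ax": 0, "ay": 0, "az": 10.4, "fingers": 0},
    {"dx": -3.6, "dy": 32.9, "dz": 9, "ax": 0, "ay": 0, "az": 10.4, "fingers": 0},
    {"dx": -3.6, "dy": 32.9, "dz": 9, "ax": 0, "ay": 0, "az": 10.4, "fingers": 0}
  ]
}}

```text
clock: 12.9
tcp_pos: [554.4, 116.5, 103.5]
tool_rot: [-3.141, -0.002, 3.08]
force: [0.3, -1.1, -1.5]
grip_width: 19.4
grip_force: 69.0
```

```bash
python3 - <<'E'
from h import *
st=snap('wrist','w5');print(st['tcp_pos'],st['tool_rot'],st['clock'],st['grip_width'],st['grip_force'])
np.save('w5.npy',np.r_[st['tcp_pos'],st['tool_rot']])
E
```

```text
[554.3648657  116.52810412 103.52934124] [-3.14086988e+00 -1.63008439e-03  3.08018839e+00] 12.9 19.36392512934664 68.96543025970459
```

View pics/w5.png

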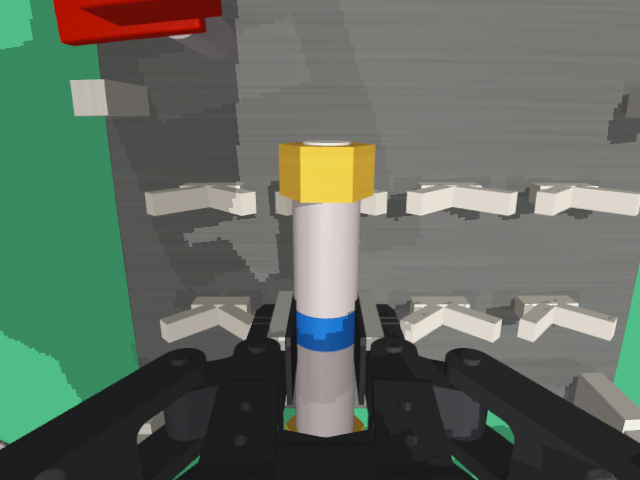

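The filter is gripped at its band (327,330), level, over pair 2; notch bottoms of pairs 1/3 show at about (208,191) and (459,190). I'll compare them with the predicted cradle pose.

```bash
python3 - <<'E'
from h import *
q=np.load('w5.npy');st=dict(tcp_pos=q[:3],tool_rot=q[3:])
a=-.0612
def w(c,o=(556.3,147.6)): return np.array([o[0]+np.cos(a)*c[0]-np.sin(a)*c[1],o[1]+np.sin(a)*c[0]+np.cos(a)*c[1],c[2]])
for y in(-90,-30,30,90):print(proj('wrist',w((-37,y,29)),st),proj('wrist',w((27,y,29)),st))
# filter axis
for px in((327,160),(327,333)):print(px,onz('wrist',px,st['tcp_pos'][2]+9,st))
print(w((0,-30,45)),w((0,90,45)))
im=cv2.imread('pics/raw_w5.png')[170:345,140:640];cv2.imwrite('pics/w5c.png',cv2.resize(im,None,fx=1.6,fy=1.6,interpolation=cv2.INTER_CUBIC))
E
```

```text
[207.10577711 186.95770647] [216.15993542 306.92325717]
[329.55888431 186.82169869] [329.15832888 307.21379344]
[451.91679261 187.11405434] [442.08318619 307.01763508]
[571.11675706 187.83336013] [552.5277929  306.33323828]
(327, 160) [496.76931061 119.57999531 112.52934124]
(327, 333) [551.5885099  116.31267181 112.52934124]
[554.46514589 117.65616407  45.        ] [561.80456233 237.4315078   45.        ]
```

View pics/w5c.png

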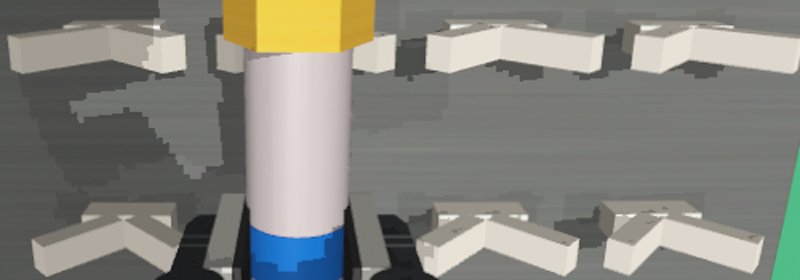

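Emit:
{"api": "play_rows", "payload": {
  "steps": [
    {"dx": 0.2, "dy": 0, "dz": -2.5, "ax": 0, "ay": 0, "az": 0, "fingers": 0},
    {"dx": 0.2, "dy": 0, "dz": -4, "ax": 0, "ay": 0, "az": 0, "fingers": 0},
    {"dx": 0.2, "dy": 0, "dz": -4.8, "ax": 0, "ay": 0, "az": 0, "fingers": 0},
    {"dx": 0.2, "dy": 0, "dz": -5.2, "ax": 0, "ay": 0, "az": 0, "fingers": 0},
    {"dx": 0.2, "dy": 0, "dz": -5.5, "ax": 0, "ay": 0, "az": 0, "fingers": 0},
    {"dx": 0.2, "dy": 0, "dz": -5.5, "ax": 0, "ay": 0, "az": 0, "fingers": 0}
  ]
}}

```text
clock: 13.7
tcp_pos: [557.2, 117.8, 49.7]
tool_rot: [3.141, 0.001, 3.081]
force: [0.4, 0.3, -1.3]
grip_width: 19.5
grip_force: 69.1
```

Emit:
{"api": "play_rows", "payload": {
  "steps": [
    {"dx": -0.1, "dy": 0, "dz": -0.2, "ax": 0, "ay": 0, "az": 0, "fingers": 0},
    {"dx": -0.1, "dy": 0, "dz": -0.2, "ax": 0, "ay": 0, "az": 0, "fingers": 0}
  ]
}}

```text
clock: 13.95
tcp_pos: [557.2, 118.4, 48.7]
tool_rot: [3.14, 0.003, 3.081]
force: [-0.5, 3.5, 6.3]
grip_width: 19.3
grip_force: 70.1
```

Emit:
{"api": "play_rows", "payload": {
  "steps": [
    {"dx": 0, "dy": 0, "dz": 0, "ax": 0, "ay": 0, "az": 0, "fingers": 0.45},
    {"dx": 0, "dy": 0, "dz": 0, "ax": 0, "ay": 0, "az": 0, "fingers": 0.45},
    {"dx": 0, "dy": 0, "dz": 3, "ax": 0, "ay": 0, "az": 0, "fingers": 0.45},
    {"dx": 0, "dy": 0, "dz": 9, "ax": 0, "ay": 0, "az": 0, "fingers": 0.45},
    {"dx": -1, "dy": -4, "dz": 13, "ax": 0, "ay": 0, "az": 0, "fingers": 0.6},
    {"dx": -2, "dy": -10, "dz": 13, "ax": 0, "ay": 0, "az": -2, "fingers": 0.6},
    {"dx": -3.2, "dy": -16, "dz": 13, "ax": 0, "ay": 0, "az": -2, "fingers": 0.6},
    {"dx": -4.5, "dy": -22, "dz": 13, "ax": 0, "ay": 0, "az": -2, "fingers": 0.6},
    {"dx": -5.7, "dy": -28, "dz": 13, "ax": 0, "ay": 0, "az": -2, "fingers": 0.6},
    {"dx": -6.9, "dy": -34, "dz": 12, "ax": 0, "ay": 0, "az": -2, "fingers": 0.6},
    {"dx": -8.1, "dy": -40, "dz": 10, "ax": 0, "ay": 0, "az": -2.3, "fingers": 0.6},
    {"dx": -9, "dy": -44.3, "dz": 7.8, "ax": 0, "ay": 0, "az": -2.3, "fingers": 0.6}
  ]
}}

```text
clock: 15.45
tcp_pos: [465.1, -328.0, 125.0]
tool_rot: [-3.141, 0.001, 3.039]
force: [0.7, 0.4, -0.3]
grip_width: 50.8
grip_force: 0.0
```

Emit:
{"api": "play_rows", "payload": {
  "steps": [
    {"dx": 0, "dy": 0, "dz": 0, "ax": 0, "ay": 0, "az": 0, "fingers": 0.6},
    {"dx": 0, "dy": 0, "dz": 0, "ax": 0, "ay": 0, "az": 0, "fingers": 0.6}
  ]
}}

```text
clock: 15.7
tcp_pos: [465.4, -325.2, 125.1]
tool_rot: [3.141, -0.001, 3.04]
force: [-0.3, 1.3, -0.1]
grip_width: 51.2
grip_force: 0.0
```

```bash
python3 - <<'E'
from h import *
st=snap('wrist','w6');print(st['tcp_pos'],st['tool_rot'],st['clock'])
np.save('w6.npy',np.r_[st['tcp_pos'],st['tool_rot']])
snap('scene','s3');snap('top','t3')
a=cv2.imread('pics/raw_s3.png')[150:290,280:440];b=cv2.imread('pics/w6.png');c=cv2.imread('pics/raw_t3.png')[170:295,195:335]
z=np.vstack([cv2.resize(a,(320,280)),cv2.resize(c,(320,286))])
cv2.imwrite('pics/j3.png',np.hstack([cv2.copyMakeBorder(cv2.resize(b,(480,360)),0,206,0,0,0),z]))
E
```

```text
[ 465.36102197 -325.18487287  125.09378531] [ 3.14097969e+00 -8.03851238e-04  3.03985958e+00] 15.7
```

View pics/j3.png

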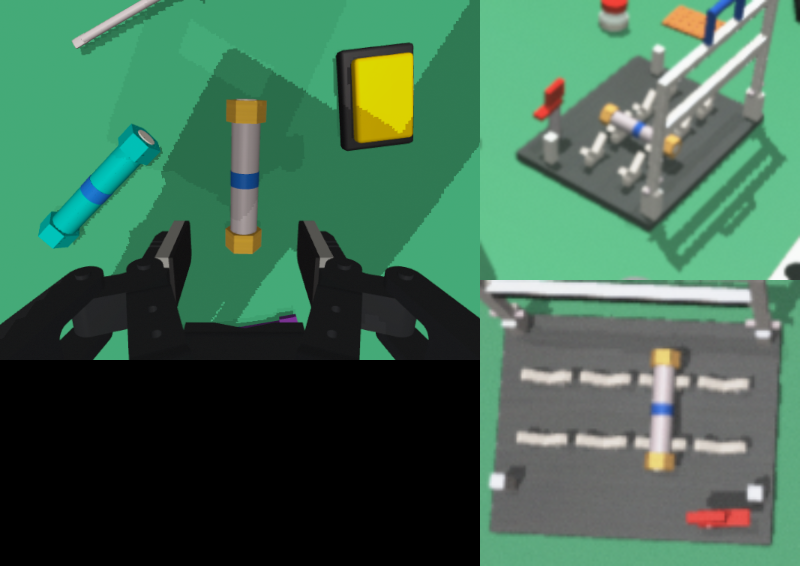

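A sits well in pair 2 (top inset, nuts outside both saddles). B is centred in the wrist view with its band at (325,241) and axis upright, the turquoise one to the left.

```bash
python3 - <<'E'
from h import *
q=np.load('w6.npy');st=dict(tcp_pos=q[:3],tool_rot=q[3:])
print(onz('wrist',(325.5,241.3),24,st))
a=onz('wrist',(246/.75,111/.75),26,st);b=onz('wrist',(243/.75,238/.75),26,st);print(a,b,np.arctan2(*(a-b)[[1,0]]))
E
```

```text
[ 463.82011992 -325.70984895   24.        ]
[ 411.81112368 -319.11057369   26.        ] [ 510.15593697 -331.30064455   26.        ] 3.0182693225876136
```

Emit:
{"api": "play_rows", "payload": {
  "steps": [
    {"dx": -0.2, "dy": 0, "dz": -6, "ax": 0, "ay": 0, "az": -1, "fingers": 0.6},
    {"dx": -0.2, "dy": 0, "dz": -9.5, "ax": 0, "ay": 0, "az": -1, "fingers": 0.6},
    {"dx": -0.2, "dy": 0, "dz": -11.1, "ax": 0, "ay": 0, "az": -1, "fingers": 0.6},
    {"dx": -0.2, "dy": 0, "dz": -11.1, "ax": 0, "ay": 0, "az": -1, "fingers": 0.6},
    {"dx": -0.2, "dy": 0, "dz": -11.1, "ax": 0, "ay": 0, "az": -1, "fingers": 0},
    {"dx": -0.2, "dy": 0, "dz": -11.1, "ax": 0, "ay": 0, "az": -1, "fingers": 0},
    {"dx": -0.2, "dy": 0, "dz": -11.1, "ax": 0, "ay": 0, "az": -1, "fingers": 0},
    {"dx": -0.2, "dy": 0, "dz": -11.1, "ax": 0, "ay": 0, "az": -1, "fingers": 0},
    {"dx": -0.2, "dy": 0, "dz": -11.1, "ax": 0, "ay": 0, "az": -1, "fingers": 0}
  ]
}}

```text
clock: 16.98
tcp_pos: [464.7, -326.1, 16.1]
tool_rot: [-3.14, 0.003, 3.023]
force: [1.0, 2.3, 4.6]
grip_width: 19.1
grip_force: 68.3
```

Emit:
{"api": "play_rows", "payload": {
  "steps": [
    {"dx": 0, "dy": 0, "dz": 3, "ax": 0, "ay": 0, "az": 0, "fingers": 0},
    {"dx": 0, "dy": 0, "dz": 8, "ax": 0, "ay": 0, "az": 0, "fingers": 0},
    {"dx": 0.5, "dy": 3, "dz": 13, "ax": 0, "ay": 0, "az": 1, "fingers": 0},
    {"dx": 1.4, "dy": 8, "dz": 16, "ax": 0, "ay": 0, "az": 2, "fingers": 0},
    {"dx": 2.4, "dy": 14, "dz": 16, "ax": 0, "ay": 0, "az": 3.3, "fingers": 0},
    {"dx": 3.5, "dy": 20, "dz": 16, "ax": 0, "ay": 0, "az": 3.3, "fingers": 0},
    {"dx": 4.5, "dy": 26, "dz": 16, "ax": 0, "ay": 0, "az": 3.3, "fingers": 0},
    {"dx": 5.5, "dy": 32, "dz": 16, "ax": 0, "ay": 0, "az": 3.3, "fingers": 0},
    {"dx": 6.6, "dy": 38, "dz": 16, "ax": 0, "ay": 0, "az": 3.3, "fingers": 0},
    {"dx": 7.6, "dy": 44, "dz": 16, "ax": 0, "ay": 0, "az": 3.3, "fingers": 0},
    {"dx": 8.7, "dy": 50, "dz": 16, "ax": 0, "ay": 0, "az": 3.3, "fingers": 0},
    {"dx": 9.8, "dy": 56.3, "dz": 14, "ax": 0, "ay": 0, "az": 3.3, "fingers": 0}
  ]
}}

```text
clock: 18.48
tcp_pos: [562.5, 235.9, 158.0]
tool_rot: [3.14, 0.005, 3.081]
force: [1.5, -0.0, -1.6]
grip_width: 19.2
grip_force: 69.3
```

Emit:
{"api": "play_rows", "payload": {
  "steps": [
    {"dx": 0, "dy": 0, "dz": -3, "ax": 0, "ay": 0, "az": 0, "fingers": 0},
    {"dx": 0, "dy": 0, "dz": -5, "ax": 0, "ay": 0, "az": 0, "fingers": 0},
    {"dx": 0, "dy": 0, "dz": -5, "ax": 0, "ay": 0, "az": 0, "fingers": 0}
  ]
}}

```text
clock: 18.85
tcp_pos: [559.8, 232.2, 104.5]
tool_rot: [-3.14, -0.003, 3.08]
force: [0.9, 0.0, -0.8]
grip_width: 19.2
grip_force: 69.3
```

```bash
python3 - <<'E'
from h import *
st=snap('wrist','w7');print(st['tcp_pos'],st['tool_rot'],st['clock'],st['grip_width'],st['grip_force'])
np.save('w7.npy',np.r_[st['tcp_pos'],st['tool_rot']])
E
```

```text
[559.81950097 232.23136414 104.49891653] [-3.14015801e+00 -2.89423406e-03  3.08000789e+00] 18.85 19.185561588023532 69.33779239654541
```

View pics/w7.png

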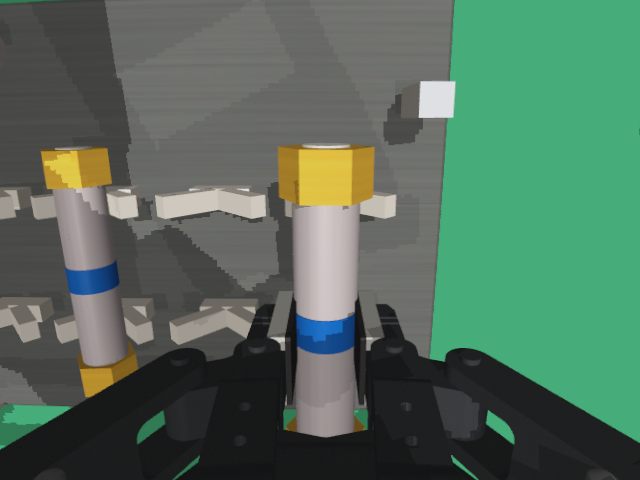

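B is held centred (band at (326,335)), heading for pair 4, and A is seated to the left. I'll let the arm settle, then check.

Emit:
{"api": "play_rows", "payload": {
  "steps": [
    {"dx": 0, "dy": 0, "dz": -1, "ax": 0, "ay": 0, "az": 0, "fingers": 0},
    {"dx": 0, "dy": 0, "dz": -2, "ax": 0, "ay": 0, "az": 0, "fingers": 0},
    {"dx": 0, "dy": 0, "dz": -2, "ax": 0, "ay": 0, "az": 0, "fingers": 0}
  ]
}}

```text
clock: 19.27
tcp_pos: [560.5, 232.8, 84.9]
tool_rot: [-3.141, -0.001, 3.08]
force: [1.0, 0.5, -1.5]
grip_width: 19.5
grip_force: 69.3
```

Emit:
{"api": "play_rows", "payload": {
  "steps": [
    {"dx": 0.15, "dy": 0.47, "dz": -0.5, "ax": 0, "ay": 0, "az": 0, "fingers": 0},
    {"dx": 0.15, "dy": 0.47, "dz": -2, "ax": 0, "ay": 0, "az": 0, "fingers": 0},
    {"dx": 0.15, "dy": 0.47, "dz": -3, "ax": 0, "ay": 0, "az": 0, "fingers": 0},
    {"dx": 0.15, "dy": 0.47, "dz": -3.4, "ax": 0, "ay": 0, "az": 0, "fingers": 0},
    {"dx": 0.15, "dy": 0.47, "dz": -3.6, "ax": 0, "ay": 0, "az": 0, "fingers": 0},
    {"dx": 0.15, "dy": 0.47, "dz": -3.7, "ax": 0, "ay": 0, "az": 0, "fingers": 0}
  ]
}}

```text
clock: 20.02
tcp_pos: [562.7, 238.1, 48.8]
tool_rot: [3.141, 0.0, 3.081]
force: [-0.4, 1.0, 0.4]
grip_width: 19.4
grip_force: 69.4
```

Emit:
{"api": "play_rows", "payload": {
  "steps": [
    {"dx": 0, "dy": 0, "dz": -0.05, "ax": 0, "ay": 0, "az": 0, "fingers": 0.45},
    {"dx": 0, "dy": 0, "dz": -0.05, "ax": 0, "ay": 0, "az": 0, "fingers": 0.45},
    {"dx": 0, "dy": 0, "dz": 3, "ax": 0, "ay": 0, "az": 0, "fingers": 0.45},
    {"dx": 0, "dy": 0, "dz": 8, "ax": 0, "ay": 0, "az": 0, "fingers": 0.45},
    {"dx": 0, "dy": 0, "dz": 14, "ax": 0, "ay": 0, "az": 0, "fingers": 0.5},
    {"dx": 0, "dy": 0, "dz": 20, "ax": 0, "ay": 0, "az": 0, "fingers": 0.5},
    {"dx": 0, "dy": 0, "dz": 26, "ax": 0, "ay": 0, "az": -10, "fingers": 0.5},
    {"dx": 0, "dy": 0, "dz": 30, "ax": 0, "ay": 0, "az": -20, "fingers": 0.5},
    {"dx": 0, "dy": -1, "dz": 30, "ax": 0, "ay": 0, "az": -30, "fingers": 0.5},
    {"dx": 0, "dy": -3, "dz": 30, "ax": 0, "ay": 0, "az": -40, "fingers": 0.5},
    {"dx": 0, "dy": -5, "dz": 30, "ax": 0, "ay": 0, "az": -50, "fingers": 0.5},
    {"dx": 0, "dy": -7, "dz": 30, "ax": 0, "ay": 0, "az": -60, "fingers": 0.5}
  ]
}}

```text
clock: 21.52
tcp_pos: [562.3, 167.4, 349.0]
tool_rot: [3.141, 0.0, 2.028]
force: [-0.3, 0.6, 0.1]
grip_width: 42.7
grip_force: 0.0
```

Emit:
{"api": "play_rows", "payload": {
  "steps": [
    {"dx": 2, "dy": -2, "dz": 0, "ax": 0, "ay": 0, "az": -10, "fingers": 0.5},
    {"dx": 4, "dy": -2.5, "dz": 0, "ax": 0, "ay": 0, "az": -20, "fingers": 0.5},
    {"dx": 7, "dy": -2.5, "dz": 0, "ax": 0, "ay": 0, "az": -30, "fingers": 0.5},
    {"dx": 8.6, "dy": -2.5, "dz": 0, "ax": 0, "ay": 0, "az": -30, "fingers": 0.5},
    {"dx": 8.6, "dy": -2.5, "dz": 0, "ax": 0, "ay": 0, "az": -30, "fingers": 0.5},
    {"dx": 8.6, "dy": -2.5, "dz": 0, "ax": 0, "ay": 0, "az": -30, "fingers": 0.5}
  ]
}}

```text
clock: 22.28
tcp_pos: [647.7, 143.1, 348.5]
tool_rot: [-3.141, 0.0, 1.512]
force: [0.7, -0.1, 0.1]
grip_width: 42.8
grip_force: 0.0
```

```bash
python3 - <<'E'
from h import *
st=snap('wrist','w8');print(st['tcp_pos'],st['tool_rot'],st['clock'])
np.save('w8.npy',np.r_[st['tcp_pos'],st['tool_rot']])
snap('scene','s4');snap('top','t4')
a=cv2.imread('pics/raw_s4.png')[150:290,280:440];b=cv2.imread('pics/w8.png');c=cv2.imread('pics/raw_t4.png')[170:295,195:335]
z=np.vstack([cv2.resize(a,(320,280)),cv2.resize(c,(320,286))])
cv2.imwrite('pics/j4.png',np.hstack([cv2.copyMakeBorder(cv2.resize(b,(480,360)),0,206,0,0,0),z]))
E
```

```text
[647.66775501 143.11220999 348.51555969] [-3.14070540e+00  1.60995772e-04  1.51205086e+00] 22.275
```

View pics/j4.png

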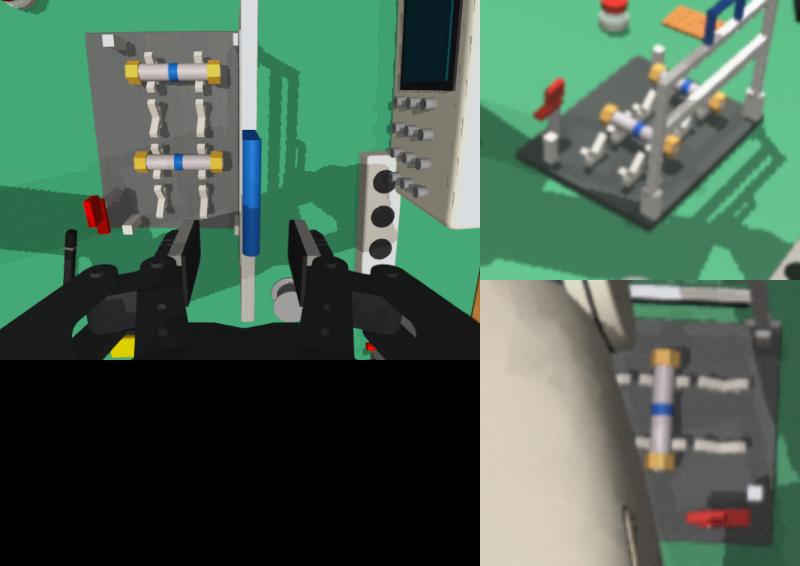

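Both filters sit in pairs 2 and 4 with nuts outside the saddles. The handle lies between the fingers, about 3–4 mm to +x. Now I'll regrip it.

Emit:
{"api": "play_rows", "payload": {
  "steps": [
    {"dx": 0.3, "dy": 0, "dz": -3, "ax": 0, "ay": 0, "az": 0, "fingers": 0.5},
    {"dx": 0.3, "dy": 0, "dz": -5.5, "ax": 0, "ay": 0, "az": 0, "fingers": 0.5},
    {"dx": 0.3, "dy": 0, "dz": -7.2, "ax": 0, "ay": 0, "az": 0, "fingers": 0.5},
    {"dx": 0.3, "dy": 0, "dz": -7.2, "ax": 0, "ay": 0, "az": 0, "fingers": 0.5},
    {"dx": 0.3, "dy": 0, "dz": -7.2, "ax": 0, "ay": 0, "az": 0, "fingers": 0},
    {"dx": 0.3, "dy": 0, "dz": -7.2, "ax": 0, "ay": 0, "az": 0, "fingers": 0},
    {"dx": 0.3, "dy": 0, "dz": -7.2, "ax": 0, "ay": 0, "az": 0, "fingers": 0},
    {"dx": 0.3, "dy": 0, "dz": -7.2, "ax": 0, "ay": 0, "az": 0, "fingers": 0}
  ],
  "force": 60
}}

```text
clock: 23.42
tcp_pos: [652.2, 143.2, 278.1]
tool_rot: [3.139, -0.001, 1.51]
force: [-0.3, -0.6, 7.2]
grip_width: 10.2
grip_force: 58.6
```

Emit:
{"api": "play_rows", "payload": {
  "steps": [
    {"dx": -3.53, "dy": 0.18, "dz": -0.22, "ax": 0, "ay": 0, "az": 0, "fingers": 0},
    {"dx": -6.31, "dy": 0.35, "dz": -0.8, "ax": 0, "ay": 0, "az": 0, "fingers": 0},
    {"dx": -9.02, "dy": 0.5, "dz": -1.74, "ax": 0, "ay": 0, "az": 0, "fingers": 0},
    {"dx": -11.56, "dy": 0.67, "dz": -3.03, "ax": 0, "ay": 0, "az": 0, "fingers": 0},
    {"dx": -13.92, "dy": 0.81, "dz": -4.63, "ax": 0, "ay": 0, "az": 0, "fingers": 0},
    {"dx": -16.05, "dy": 0.94, "dz": -6.53, "ax": 0, "ay": 0, "az": 0, "fingers": 0},
    {"dx": -17.92, "dy": 1.05, "dz": -8.69, "ax": 0, "ay": 0, "az": 0, "fingers": 0},
    {"dx": -19.5, "dy": 1.15, "dz": -11.07, "ax": 0, "ay": 0, "az": 0, "fingers": 0},
    {"dx": -20.75, "dy": 1.22, "dz": -13.64, "ax": 0, "ay": 0, "az": 0, "fingers": 0},
    {"dx": -21.66, "dy": 1.27, "dz": -16.34, "ax": 0, "ay": 0, "az": 0, "fingers": 0},
    {"dx": -22.2, "dy": 1.3, "dz": -19.15, "ax": 0, "ay": 0, "az": 0, "fingers": 0},
    {"dx": -22.36, "dy": 1.31, "dz": -20.7, "ax": 0, "ay": 0, "az": 0, "fingers": 0}
  ]
}}

```text
clock: 24.92
tcp_pos: [427.0, 156.5, 68.7]
tool_rot: [-3.14, -0.0, 1.51]
force: [-2.6, 4.3, 2.1]
grip_width: 9.9
grip_force: 69.8
```

Emit:
{"api": "play_rows", "payload": {
  "steps": [
    {"dx": 0, "dy": 0, "dz": -0.7, "ax": 0, "ay": 0, "az": 0, "fingers": 0},
    {"dx": 0, "dy": 0, "dz": -1.2, "ax": 0, "ay": 0, "az": 0, "fingers": 0},
    {"dx": 0, "dy": 0, "dz": -1.2, "ax": 0, "ay": 0, "az": 0, "fingers": 0}
  ]
}}

```text
clock: 25.3
tcp_pos: [426.4, 156.4, 57.1]
tool_rot: [-3.139, 0.0, 1.509]
force: [-5.4, 6.8, -1.5]
grip_width: 9.9
grip_force: 69.5
```

Emit:
{"api": "play_rows", "payload": {
  "steps": [
    {"dx": 0, "dy": 0, "dz": -0.3, "ax": 0, "ay": 0, "az": 0, "fingers": 0},
    {"dx": 0, "dy": 0, "dz": -0.3, "ax": 0, "ay": 0, "az": 0, "fingers": 0}
  ]
}}

```text
clock: 25.55
tcp_pos: [426.4, 156.5, 54.3]
tool_rot: [-3.139, 0.0, 1.51]
force: [-6.3, 7.3, -1.7]
grip_width: 10.1
grip_force: 69.6
```

Emit:
{"api": "play_rows", "payload": {
  "steps": [
    {"dx": 0, "dy": 0, "dz": -0.2, "ax": 0, "ay": 0, "az": 0, "fingers": 0},
    {"dx": 0, "dy": 0, "dz": -0.4, "ax": 0, "ay": 0, "az": 0, "fingers": 0},
    {"dx": 0, "dy": 0, "dz": -0.4, "ax": 0, "ay": 0, "az": 0, "fingers": 0}
  ]
}}

```text
clock: 25.92
tcp_pos: [426.3, 156.5, 50.8]
tool_rot: [-3.138, 0.0, 1.509]
force: [-6.4, 6.2, 6.0]
grip_width: 9.6
grip_force: 71.8
```

Emit:
{"api": "play_rows", "payload": {
  "steps": [
    {"dx": 0, "dy": 0, "dz": -0.2, "ax": 0, "ay": 0, "az": 0, "fingers": 0},
    {"dx": 0, "dy": 0, "dz": -0.2, "ax": 0, "ay": 0, "az": 0, "fingers": 0}
  ]
}}

```text
clock: 26.18
tcp_pos: [426.3, 156.5, 50.3]
tool_rot: [-3.139, 0.0, 1.509]
force: [-12.6, 4.6, 31.6]
grip_width: 9.3
grip_force: 74.1
```

The stop is felt (31 N), so the frame is fully down. I'll release, rise and move over the wing.

Emit:
{"api": "play_rows", "payload": {
  "steps": [
    {"dx": 0, "dy": 0, "dz": 0.1, "ax": 0, "ay": 0, "az": 0, "fingers": 0.4},
    {"dx": 0, "dy": 0, "dz": 0.1, "ax": 0, "ay": 0, "az": 0, "fingers": 0.4},
    {"dx": 0, "dy": 0, "dz": 0.1, "ax": 0, "ay": 0, "az": 0, "fingers": 0.4},
    {"dx": 0, "dy": 0, "dz": 4, "ax": 0, "ay": 0, "az": 0, "fingers": 0.4},
    {"dx": 0, "dy": 0, "dz": 10, "ax": 0, "ay": 0, "az": 0, "fingers": 0.4},
    {"dx": 1.8, "dy": -5, "dz": 12, "ax": 0, "ay": 0, "az": 4, "fingers": 0.4},
    {"dx": 1.8, "dy": -8.6, "dz": 12, "ax": 0, "ay": 0, "az": 4, "fingers": 0.4},
    {"dx": 1.8, "dy": -8.6, "dz": 12, "ax": 0, "ay": 0, "az": 4, "fingers": 0.4},
    {"dx": 1.8, "dy": -8.6, "dz": 12, "ax": 0, "ay": 0, "az": 4, "fingers": 0.4}
  ]
}}

```text
clock: 27.3
tcp_pos: [445.8, 70.1, 168.4]
tool_rot: [-3.141, -0.0, 1.579]
force: [0.8, -0.2, 0.2]
grip_width: 34.2
grip_force: 0.0
```

```bash
python3 - <<'E'
from h import *
st=snap('wrist','w9');print(st['tcp_pos'],st['tool_rot'],st['clock'])
np.save('w9.npy',np.r_[st['tcp_pos'],st['tool_rot']])
snap('scene','s5')
a=cv2.imread('pics/raw_s5.png')[130:290,280:440];b=cv2.imread('pics/w9.png')
cv2.imwrite('pics/j5.png',np.hstack([cv2.resize(b,(480,360)),cv2.copyMakeBorder(cv2.resize(a,(320,320)),0,40,0,0,0)]))
E
```

```text
[445.80455565  70.12760909 168.42309579] [-3.14112745e+00 -1.24094874e-04  1.57887456e+00] 27.3
```

View pics/j5.png

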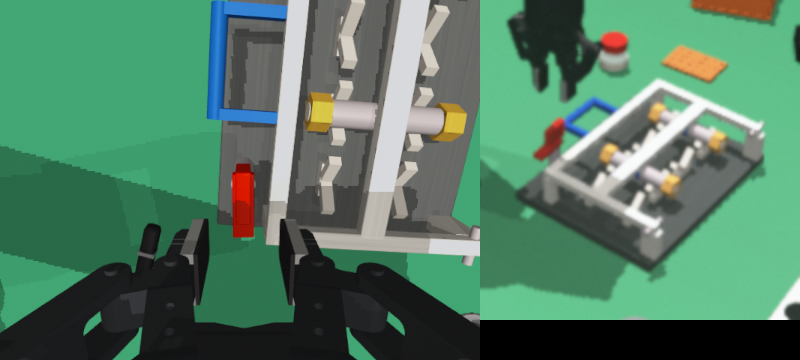

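The frame lies down over both filters. The wing (red, (243,200) in the inset) is between the fingers. I'll grip it and turn it back.

Emit:
{"api": "play_rows", "payload": {
  "steps": [
    {"dx": 0, "dy": 0, "dz": -4, "ax": 0, "ay": 0, "az": 0, "fingers": 0.4},
    {"dx": 0, "dy": 0, "dz": -7.1, "ax": 0, "ay": 0, "az": 0, "fingers": 0.4},
    {"dx": 0, "dy": 0, "dz": -7.1, "ax": 0, "ay": 0, "az": 0, "fingers": 0.4},
    {"dx": 0, "dy": 0, "dz": -7.1, "ax": 0, "ay": 0, "az": 0, "fingers": 0},
    {"dx": 0, "dy": 0, "dz": -7.1, "ax": 0, "ay": 0, "az": 0, "fingers": 0},
    {"dx": 0, "dy": 0, "dz": -7.1, "ax": 0, "ay": 0, "az": 0, "fingers": 0},
    {"dx": 0, "dy": 0, "dz": -7.1, "ax": 0, "ay": 0, "az": 0, "fingers": 0}
  ],
  "force": 30
}}

```text
clock: 28.28
tcp_pos: [445.3, 70.5, 98.6]
tool_rot: [-3.141, -0.0, 1.58]
force: [-4.8, 3.2, 3.4]
grip_width: 8.8
grip_force: 33.3
```

Emit:
{"api": "play_rows", "payload": {
  "steps": [
    {"dx": 0, "dy": 0, "dz": 0, "ax": 0, "ay": 0, "az": 10, "fingers": 0},
    {"dx": 0, "dy": 0, "dz": 0, "ax": 0, "ay": 0, "az": 20, "fingers": 0},
    {"dx": 0, "dy": 0, "dz": 0, "ax": 0, "ay": 0, "az": 30, "fingers": 0},
    {"dx": 0, "dy": 0, "dz": 0, "ax": 0, "ay": 0, "az": 40, "fingers": 0},
    {"dx": 0, "dy": 0, "dz": 0, "ax": 0, "ay": 0, "az": 50, "fingers": 0},
    {"dx": 0, "dy": 0, "dz": 0, "ax": 0, "ay": 0, "az": 60, "fingers": 0},
    {"dx": 0, "dy": 0, "dz": 0, "ax": 0, "ay": 0, "az": 70, "fingers": 0},
    {"dx": 0, "dy": 0, "dz": 0, "ax": 0, "ay": 0, "az": 79, "fingers": 0},
    {"dx": 0, "dy": 0, "dz": 0, "ax": 0, "ay": 0, "az": 86, "fingers": 0},
    {"dx": 0, "dy": 0, "dz": 0, "ax": 0, "ay": 0, "az": 86, "fingers": 0},
    {"dx": 0, "dy": 0, "dz": 0, "ax": 0, "ay": 0, "az": 86, "fingers": 0}
  ]
}}

```text
clock: 29.65
tcp_pos: [445.2, 70.6, 98.6]
tool_rot: [3.141, -0.001, 3.08]
force: [-4.7, 4.4, 2.5]
grip_width: 9.1
grip_force: 33.4
```

Release, rise, and back off for a final look.

Emit:
{"api": "play_rows", "payload": {
  "steps": [
    {"dx": 0, "dy": 0, "dz": 0, "ax": 0, "ay": 0, "az": 0, "fingers": 0.5},
    {"dx": 0, "dy": 0, "dz": 0, "ax": 0, "ay": 0, "az": 0, "fingers": 0.5},
    {"dx": 0, "dy": 0, "dz": 0, "ax": 0, "ay": 0, "az": 0, "fingers": 0.5},
    {"dx": 0, "dy": 0, "dz": 5, "ax": 0, "ay": 0, "az": 0, "fingers": 0.5},
    {"dx": 0, "dy": 0, "dz": 11, "ax": 0, "ay": 0, "az": 0, "fingers": 0.5},
    {"dx": 0, "dy": -5, "dz": 13, "ax": 0, "ay": 0, "az": 0, "fingers": 0.5},
    {"dx": 0, "dy": -10, "dz": 13, "ax": 0, "ay": 0, "az": 0, "fingers": 0.5},
    {"dx": 0, "dy": -15, "dz": 13, "ax": 0, "ay": 0, "az": 0, "fingers": 0.5},
    {"dx": 0, "dy": -20, "dz": 13, "ax": 0, "ay": 0, "az": 0, "fingers": 0.5},
    {"dx": 0, "dy": -25, "dz": 13, "ax": 0, "ay": 0, "az": 0, "fingers": 0.5},
    {"dx": 0, "dy": -25, "dz": 13, "ax": 0, "ay": 0, "az": 0, "fingers": 0.5},
    {"dx": 0, "dy": -25, "dz": 13, "ax": 0, "ay": 0, "az": 0, "fingers": 0.5}
  ]
}}

```text
clock: 31.15
tcp_pos: [445.5, -179.7, 227.5]
tool_rot: [3.141, -0.001, 3.08]
force: [-0.3, 0.4, -0.7]
grip_width: 42.5
grip_force: 0.0
```

```bash
python3 - <<'E'
from h import *
snap('scene','s6');snap('top','t6')
a=cv2.imread('pics/raw_s6.png')[140:280,280:440];c=cv2.imread('pics/raw_t6.png')
z=np.hstack([cv2.resize(a,(400,350)),cv2.resize(c[175:298,190:330],(400,350))])
cv2.imwrite('pics/j6.png',np.vstack([z,np.hstack([cv2.resize(c,(330,248)),cv2.resize(cv2.imread('pics/raw_s6.png'),(330,248)),np.zeros((248,140,3),np.uint8)])]))
E
```

```text
(no output)
```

View pics/j6.png

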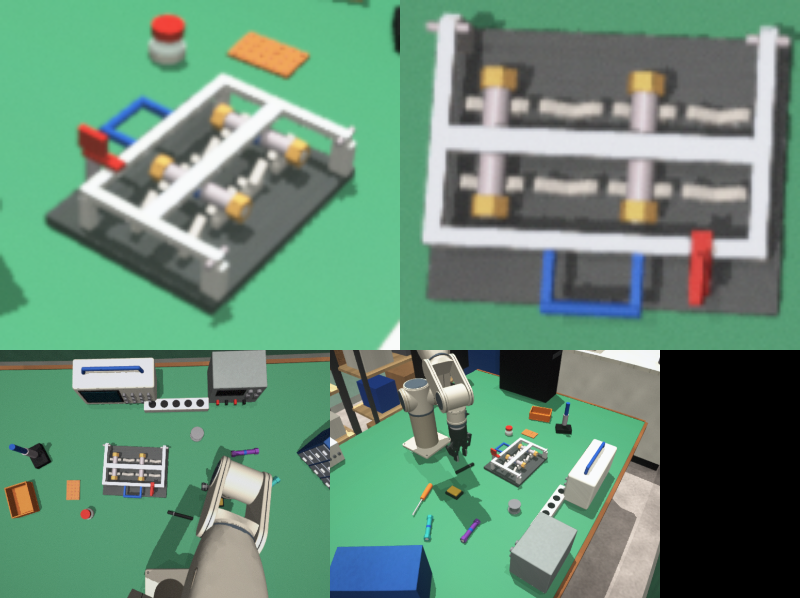

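Both filters are seated, the frame is down, and the turnbutton lies square across the front bar (red, over the bar at top inset (700,245)). The bystanders have not moved and no filters are left on the bench.

```bash
python3 -c "
from cell import ticket; print(ticket.sign_off())"
```

```text
the job is handed in; nothing more can be done
None
```

I packed both filters on the bench into saddle pairs 2 and 4, lowered the frame to its stop, turned the turnbutton back square across the front bar, and handed the job in at about 31 s on the robot's clock.

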